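# Check-weigh the jars on the clinic balance, send them out and tidy up

## Robot

A 6-joint arm with a two-finger parallel gripper is mounted at the origin on the work surface. World frame = base frame: x ahead of the robot, y to its left, z up, the work surface at z = 0. Lengths are in m, angles in degrees, forces in N, time in s.
With the tool pointing down it reaches from about 0.4 to 0.825 m from the base axis. Payload 7 kg.
Tool frame: the origin (TCP) lies midway between the tips of the shut fingers; the grasp point (between the pads) lies 19 mm behind it; z points along the fingers, y is the direction in which the jaws open and shut (so a half turn about z gives the same grasp; the last joint's range is limited). The gripper opens to 88 mm and grips with 3 to 60 N. Pads are 19 mm wide; open, the fingers measure 130 mm over their backs; the gripper's body (78 mm by 193 mm) begins 47 mm behind the grasp point.
Start: joints at [93.856, 20.546, 0.682, 0, -70.136, -16.507], TCP at [0.148, 0.659, 0.227] pointing down, gripper open.
Joint ranges: [-176.03, 176.03], [-82.01, 121.73], [-58.28, 71.71], [-173.87, 95.51], [-174.79, -0.11], [-173.66, 173.66]. Speed limits (degrees/s): [136.94, 136.94, 172.46, 180, 180, 180].

## Interface

Orientations are given as a 3x3 rotation matrix whose columns are the frame's x, y, z axes.
In Python, from rig import robot gives the robot as it stands. Calls block until the motion is done:
- robot.goto(position, orientation): joint-space move of the TCP to a pose.
- robot.servo_line(position, ori=None, speed=0.15): straight line of the TCP; ori=None keeps the orientation; speed is the mean speed in m/s.
- robot.movej(angles): joint-space move.
- robot.move_gripper(opening): opening from 0.0 (shut) to 1.0 (fully open); the grip force is fixed at half the most; returns when the fingers have stopped.
- robot.dwell(seconds).
- robot.ik(position, orientation): joint angles nearest the present ones, or None.
- robot.grab_frame(name): name is "scene" or "top" or "wrist"; returns (picture, depth): 384x512x3 uint8, red, green, blue; 384x512 float32, m along the optical axis (not along the pixel's ray), 0 where there is no reading.
- robot.camera_info(name): a dict with "vfov" (degrees; the focal length in pixels is half the picture's height over the tangent of half this angle, whatever the lens; pixels are square), "cx", "cy" (the principal point, pixels), "view" (4x4, takes a point from world to camera coordinates); the wrist camera has in their place "T_tool_cam" (4x4, takes a point from camera to tool coordinates, whose origin is the TCP and whose axes are the flange's). Camera axes: x right, y down, z forward; pixel columns grow to the right and rows downward; lengths in m; the calibration is good to about 2 mm. A picture is of the moment at which its call begins: read the wrist's pose just before it. camera_info takes no time and is no camera call.
A pose or a line that the arm cannot do raises robot.Unreachable and nothing moves.
- robot.job_done(): hands the job in, once; it reports no verdict.
Readings, each from a call of its own:
- robot.read_t(): time.
- robot.read_qpos(): joint angles.
- robot.read_qvel(): joint speeds.
- robot.read_effort(): joint torques, N m.
- robot.read_position(): TCP position.
- robot.read_tcp_rot(): TCP orientation.
- robot.read_force(): force on the tool from outside, world axes, zero at the start.
- robot.read_ft_torque(): the same for the moment, N m.
- robot.read_grip_width(): opening from 0.0 (shut) to 1.0 (fully open).
Only numpy, scipy, OpenCV 4.12 (cv2) and the standard library are available. Lean on these libraries where they do the work, as an engineer would, in place of code of your own. Each camera call takes 0.05 s, during which the arm holds its last target.

## Task

First zero the balance: turn its blue tare knob counter-clockwise fully home to the zero stop. Then stand all the white jars that are there (two or three) on the left pan and load weights on the right pan until the beam stays level by itself. Once it has stood level for a couple of seconds, stand all the jars upright in the green out-tray and all the weights upright on the black weight mat, so that the pans are empty again, and leave the other desk things alone.

Things in the scene. Friction and masses are not known exactly. Their poses are not given: they have to be found in the camera images.
- balance: white two-pan balance, fixed; origin under its centre on the desk; x axis away from the robot (turned up to 0.1 rad), y axis along the beam to the left pan. Housing 28 mm high, 120 by 330 mm, with a 14 mm high foot reaching 133 mm to the robot. Pointer plate 155 mm high, 75 mm wide, 52 mm behind the centre. Pans are 180 mm apart, inner edge to inner edge
- beam (a joint): tilt of the beam (rad), 0 = level; positive = right pan down, left pan up; stops at -0.13 and 0.13. Sprung: a difference of 70 g or more puts it on its stop, 35 g tilts it about 0.07; settles in about a second. A red pointer stands at the green mark when level. Each pan rises or sinks 0.14 m per rad, staying horizontal
- pan_left_c (a point): centre of the inner floor of the left pan (blue boss beneath; on the robot's left, +y), a shallow steel tray with inside 184 mm (balance x) by 94 mm (balance y), rim 8 mm above its floor; 140 mm to the left of the balance's centre; floor 81 mm above the desk when level; axes as the balance's
- pan_right_c (a point): centre of the inner floor of the right pan (grey boss beneath; on the robot's right, -y), same size, 140 mm to the right of the balance's centre; axes as the balance's
- tare_knob (a joint): angle of the blue tare knob (rad): 0 = its zero stop; grows clockwise seen from above, to 2.8. Starts between 1.0 and 2.6: turn it counter-clockwise, re-gripping as needed; it stays where left (friction 0.05 N m). It shifts a brass poise along the beam to the left, so the empty beam hangs left until the knob is at zero
- tare_knob_grip (a point): point on the tare knob's axis at the height to grip it, 79 mm above the desk, 95 mm in front of the balance's centre, on an arm of the beam (tilts sideways with it); its x axis runs along the bar of the knob, 44 mm long, 14 mm thick, 54 to 86 mm above the desk; at joint value 0 the bar lies along the balance's x axis
- tray_in (a point): centre of the inner floor of the green out-tray, fixed to the desk, floor 4 mm above the desk; inside 222 mm (its x) by 132 mm (its y), walls 30 mm high from the desk
- mat_top (a point): centre of the top of the black rubber weight mat, fixed to the desk, 220 mm (its x) by 210 mm (its y), 6 mm thick, where the weights start and to which they return
- jar_blue_c (a point): centre (half-way up, on the axis) of a white screw-cap jar with blue cap and blue band, a plain upright cylinder 44 mm in diameter and 56 mm high, nominally 150 g filled and sealed (within 2 per cent); z is its axis; may be absent
- jar_green_c (a point): centre (half-way up, on the axis) of a white screw-cap jar with green cap and green band, a plain upright cylinder 48 mm in diameter and 58 mm high, nominally 250 g filled and sealed (within 2 per cent); z is its axis; may be absent
- jar_orange_c (a point): centre (half-way up, on the axis) of a white screw-cap jar with orange cap and orange band, a plain upright cylinder 52 mm in diameter and 60 mm high, nominally 350 g filled and sealed (within 2 per cent); z is its axis; may be absent
- weight_100_c (a point): bright steel balance weight of 100 g: an upright cylinder 40 mm in diameter and 38 mm high with a knob 20 mm wide on it, 54 mm high in all; the point lies on its axis 27 mm above its foot; z is its axis
- weight_200_c (a point): brass balance weight of 200 g: an upright cylinder 44 mm in diameter and 38 mm high with a knob 20 mm wide on it, 54 mm high in all; the point lies on its axis 27 mm above its foot; z is its axis
- weight_300_c (a point): blue-painted balance weight of 300 g: an upright cylinder 48 mm in diameter and 38 mm high with a knob 20 mm wide on it, 54 mm high in all; the point lies on its axis 27 mm above its foot; z is its axis
- weight_350_c (a point): red-painted balance weight of 350 g: an upright cylinder 52 mm in diameter and 38 mm high with a knob 20 mm wide on it, 54 mm high in all; the point lies on its axis 27 mm above its foot; z is its axis
- stapler: red and black stapler, 130 by 36 by 41 mm, a bystander; origin under its centre
- tape_roll: clear roll of tape lying flat, 90 mm wide and 20 mm high, a bystander; origin under its centre
- pen_cup: black pen cup with pens, 72 mm wide and 150 mm high, a bystander; origin under its centre
- sanitiser: white and blue pump bottle, 64 mm wide and 167 mm high, a bystander; origin under its centre
- memo_block: block of note paper, 90 by 90 by 30 mm, a bystander; origin under its centre
- mouse: black computer mouse, 110 by 60 by 32 mm, a bystander; origin under its centre
- mug: blue mug, 80 mm wide and 90 mm high, a bystander; origin under its centre

How it is judged:
By the outcome, as a careful person would: the job done as asked, in the order asked, and still so for the second after the job is handed in, with the robot touching nothing.
Of jar_blue, jar_green, jar_orange only 2 to 3 are there at a start; the rules pass over those that are not, and their reading is None.
At some moment in a run one of jar_blue, jar_green, jar_orange, weight_100, weight_200, weight_300, weight_350 may be knocked a few centimetres aside while the robot is not near it.
It also fails if it takes over 210 s, if anything falls off the work surface, if the arm or the gripper's body presses on something with over 40 N, if the wrist force passes 120 N, or if a joint passes its speed limit or range.

## Working session

There is one attempt and no reset: what is moved stays moved. The work goes in short steps, each a Python script; the robot and the scene stay as the last script left them, time stands still between calls to the robot, and variables do not carry over. Pictures are saved under pics/ and viewed, and the job is handed in when it is done.

```bash
ls; mkdir -p pics
python3 - <<'E'
from rig import robot
import cv2,numpy as np
print(robot.read_t(),robot.read_position(),robot.read_tcp_rot(),robot.read_grip_width())
for n in ["scene","top","wrist"]:
    i=robot.camera_info(n);print(n,i)
    p,d=robot.grab_frame(n)
    np.savez(f"pics/{n}0.npz",p=p,d=d)
    cv2.imwrite(f"pics/{n}0.png",cv2.resize(p[:,:,::-1],(800,600)))
E
```

```text
pics
0.0 [0.14774076 0.6581261  0.22564245] [[ 9.75699786e-01 -2.19111575e-01 -2.15446172e-04]
 [-2.19111629e-01 -9.75698405e-01 -1.64825644e-03]
 [ 1.50941577e-04  1.65541021e-03 -9.99998618e-01]] 1.0029894709791178
scene {'vfov': 51.73265610006148, 'cx': 256.7716750672057, 'cy': 199.38708421845823, 'view': array([[ 0.57531594,  0.81784614,  0.01180099, -0.30191203],
       [ 0.66308977, -0.45790796, -0.59214209, -0.3278488 ],
       [-0.47887735,  0.3484939 , -0.80574716,  1.478919  ],
       [ 0.        ,  0.        ,  0.        ,  1.        ]])}
top {'vfov': 46.41152750294048, 'cx': 266.64580054941433, 'cy': 191.49718039987226, 'view': array([[-1.98558713e-03, -9.99997869e-01,  5.65002814e-04,
        -4.26838215e-02],
       [-9.93234481e-01,  1.90655495e-03, -1.16110427e-01,
         5.24954031e-01],
       [ 1.16109102e-01, -7.91727646e-04, -9.93236150e-01,
         1.34742740e+00],
       [ 0.00000000e+00,  0.00000000e+00,  0.00000000e+00,
         1.00000000e+00]])}
wrist {'vfov': 64.9338757907699, 'cx': 254.58626430471395, 'cy': 195.51355115970296, 'T_tool_cam': array([[-8.41944879e-05, -9.62343213e-01, -2.71837327e-01,
         7.40631343e-02],
       [ 9.99999983e-01, -3.63518078e-05, -1.81033162e-04,
        -6.50034151e-05],
       [ 1.64334257e-04, -2.71837338e-01,  9.62343200e-01,
        -1.58829321e-01],
       [ 0.00000000e+00,  0.00000000e+00,  0.00000000e+00,
         1.00000000e+00]])}
```

View pics/top0.png

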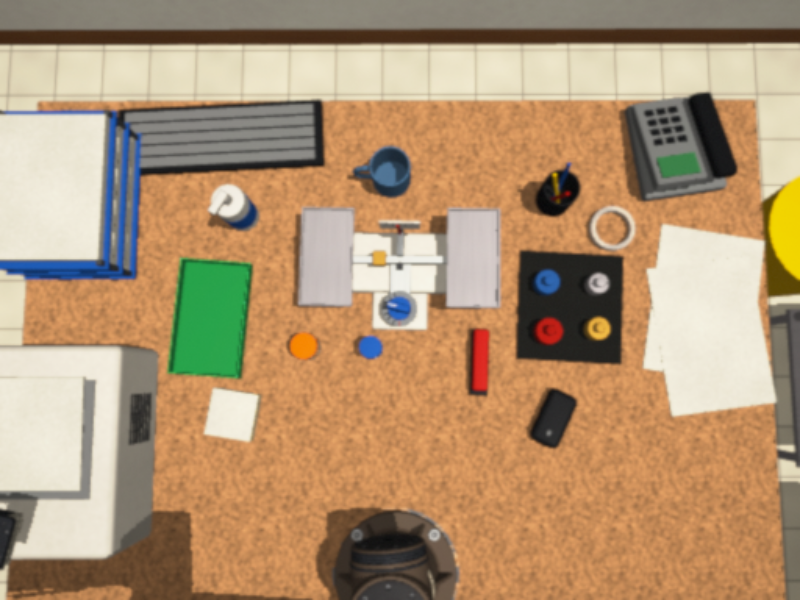

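View pics/scene0.png

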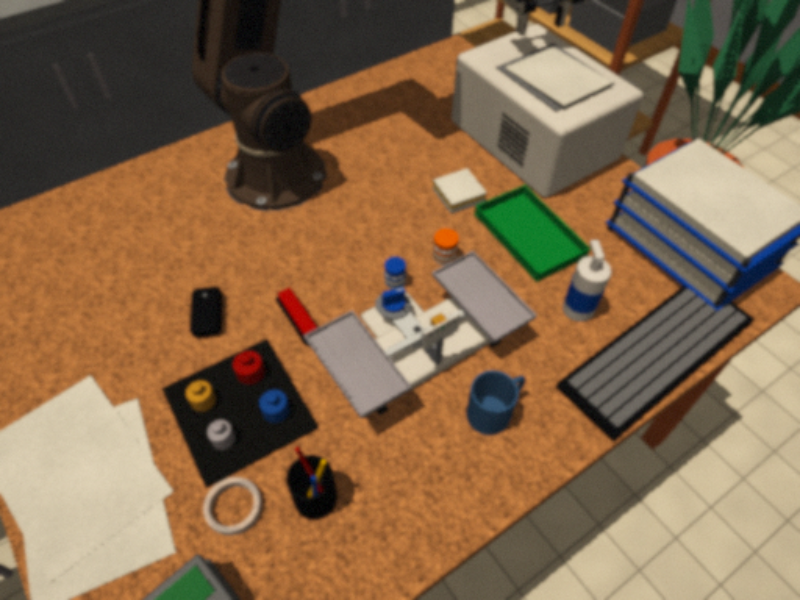

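View pics/wrist0.png

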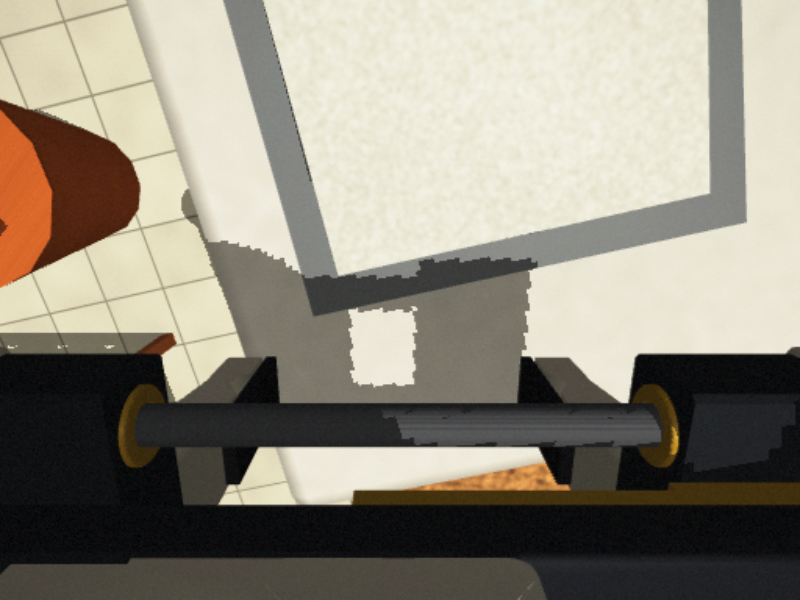

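```bash
cat > h.py <<'E'
import numpy as np,cv2
from rig import robot
def cam(name):
    i=robot.camera_info(name); f=192/np.tan(np.radians(i["vfov"]/2)); return i,f
def T_wc(name,pose=None):
    i,f=cam(name)
    if name!="wrist": return np.linalg.inv(i["view"])
    T=np.eye(4); T[:3,3],T[:3,:3]=pose
    return T@i["T_tool_cam"]
def cloud(name,d,T=None):
    i,f=cam(name); T=T_wc(name) if T is None else T
    v,u=np.mgrid[:d.shape[0],:d.shape[1]]
    P=np.stack([(u-i["cx"])/f*d,(v-i["cy"])/f*d,d],-1)
    W=P@T[:3,:3].T+T[:3,3]; W[d<=0]=np.nan
    return W
def ray_z(name,u,v,z,T=None):
    i,f=cam(name); T=T_wc(name) if T is None else T
    r=T[:3,:3]@np.array([(u-i["cx"])/f,(v-i["cy"])/f,1]); o=T[:3,3]
    return o+r*(z-o[2])/r[2]
def proj(name,p,T=None):
    i,f=cam(name); T=T_wc(name) if T is None else T
    c=np.linalg.inv(T)@np.append(p,1); return np.array([i["cx"]+f*c[0]/c[2],i["cy"]+f*c[1]/c[2]])
E
python3 - <<'E'
from h import *
z=np.load("pics/top0.npz");p,d=z["p"],z["d"]
W=cloud("top",d)
np.set_printoptions(precision=4,suppress=True)
for nm,u,v in [("desk",300,400),("orange",303,346),("blue",370,347),("w300",547,281),("w350",549,331),("w200",598,328),("w100",598,283),("mat",572,305),("tray",210,320),("panL",327,258),("panR",472,258),("knob",398,308),("memo",232,415),("stapler",480,360),("mouse",553,418),("sanit",235,205),("pencup",557,193),("printer",60,430)]:
    a,b=int(u*.64),int(v*.64); print(nm,W[b,a], np.nanmedian(W[b-2:b+3,a-2:a+3,2]))
c=p[110:240,170:370][:,:,::-1]; cv2.imwrite("pics/tc.png",cv2.resize(c,(800,520),interpolation=cv2.INTER_CUBIC))
E
```

```text
desk [ 0.3279  0.1881 -0.0031] -0.0003162615254728163
orange [0.4333 0.177  0.057 ] 0.05878868074133514
blue [0.4301 0.0484 0.0553] 0.05435823244603055
w300 [ 0.5587 -0.2952  0.0619] 0.05883241506338854
w350 [ 0.4619 -0.2958  0.0624] 0.05955184513831657
w200 [ 0.4682 -0.3903  0.0563] 0.056263044597625544
w100 [ 0.5532 -0.3931  0.056 ] 0.056594870225630034
mat [ 0.5161 -0.3546  0.0062] 0.005757684994829093
tray [0.4894 0.371  0.0039] 0.0011864224160682557
panL [0.5998 0.1288 0.076 ] 0.07361284023309889
panR [ 0.5972 -0.1488  0.0876] 0.08611965043253789
knob [ 0.5017 -0.0065  0.0901] 0.08282505759249403
memo [0.3021 0.3152 0.0295] 0.028083348886401183
stapler [ 0.4062 -0.1653  0.0427] 0.04053278564281437
mouse [ 0.295  -0.3038  0.0308] 0.030785133345657245
sanit [0.6913 0.295  0.1267] 0.1278927528367625
pencup [ 0.7326 -0.3183  0.0589] 0.04791883744018377
printer [0.2844 0.5601 0.1998] 0.19703839047631622
```

View pics/tc.png

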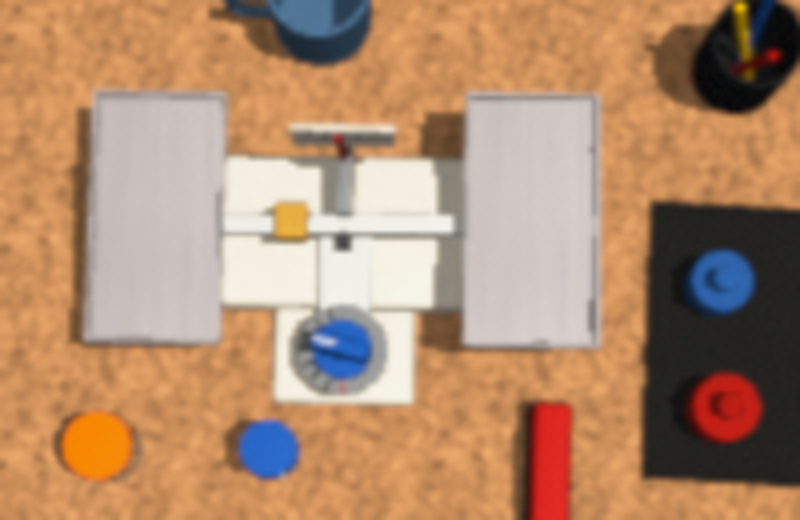

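```bash
cat >> h.py <<'E'
def locate(p,name="top",T=None):
    """colour blobs -> world xy at known top heights"""
    hsv=cv2.cvtColor(np.ascontiguousarray(p),cv2.COLOR_RGB2HSV).astype(int)
    return hsv
E
python3 - <<'E'
from h import *
np.set_printoptions(precision=4,suppress=True)
z=np.load("pics/top0.npz");p,d=z["p"],z["d"]
W=cloud("top",d);X,Y,Z=W[...,0],W[...,1],W[...,2]
def rect(mask,zz,nm):
    n,l,s,c=cv2.connectedComponentsWithStats(mask.astype(np.uint8)); k=1+np.argmax(s[1:,4]); 
    vs,us=np.where(l==k)
    P=np.array([ray_z("top",u,v,zz)[:2] for u,v in zip(us,vs)],np.float32)
    r=cv2.minAreaRect(P*1000); print(nm,len(P),"c",np.round(r[0],1),"size",np.round(r[1],1),"ang",round(r[2],2),"mean",P.mean(0))
hsv=locate(p);H,S,V=hsv[...,0],hsv[...,1],hsv[...,2]
box=lambda a,b,c,e:(X>a)&(X<b)&(Y>c)&(Y<e)
rect(box(.45,.75,.06,.25)&(Z>.055)&(Z<.1),.081-.006+.004,"panL")
rect(box(.45,.75,-.25,-.07)&(Z>.055)&(Z<.11),.092,"panR")
rect((H>50)&(H<75)&(S>150)&(X<.7)&(Y>.2)&(Y<.5),.02,"tray")
rect((V<70)&box(.4,.7,-.45,-.2),.006,"mat+weights")
m=box(.38,.48,.1,.25)&(S>180)&(V>200)&(H<18);rect(m,.06,"orange")
m=box(.38,.48,0,.1)&(S>150)&(H>100)&(H<130);rect(m,.056,"blue")
m=box(.05,.5,.35,.9)&(Z>.12);print("printer",np.nanmin(X[m]),np.nanmax(X[m]),np.nanmin(Y[m]),np.nanmax(Z[m]))
print("panL z",np.nanmedian(Z[box(.55,.65,.1,.16)]),"panR z",np.nanmedian(Z[box(.55,.65,-.18,-.12)]))
for nm,u,v in [("w300",547,281),("w350",549,331),("w200",598,328),("w100",598,283)]:
    a,b=int(u*.64),int(v*.64); P=W[b-25:b+25,a-25:a+25].reshape(-1,3); P=P[(P[:,2]>.025)&(P[:,2]<.07)]
    print(nm,len(P),(P.max(0)+P.min(0))/2,np.ptp(P,axis=0))
E
```

```text
Traceback (most recent call last):
  File "h.py", line 17, in ray_z
    i,f=cam(name); T=T_wc(name) if T is None else T
                     ~~~~^^^^^^
  File "h.py", line 6, in T_wc
    i,f=cam(name)
        ~~~^^^^^^
  File "h.py", line 4, in cam
    i=robot.camera_info(name); f=192/np.tan(np.radians(i["vfov"]/2)); return i,f
ValueError: time passes only in moves, steps and waits
```

```bash
sed -i 's/^def cam(name):/import functools\n@functools.lru_cache(None)\ndef cam(name):/' h.py
cat > m.py <<'E'
from h import *
np.set_printoptions(precision=4,suppress=True)
def measure(p,d):
    W=cloud("top",d);X,Y,Z=W[...,0],W[...,1],W[...,2]
    def rect(mask,zz,nm):
        n,l,s,c=cv2.connectedComponentsWithStats(mask.astype(np.uint8))
        if n<2: print(nm,"none");return
        k=1+np.argmax(s[1:,4])
        vs,us=np.where(l==k)
        P=np.array([ray_z("top",u,v,zz)[:2] for u,v in zip(us,vs)],np.float32)
        r=cv2.minAreaRect(P*1000); print(nm,len(P),"c",np.round(r[0],1),"size",np.round(r[1],1),"ang",round(r[2],2),"mean",P.mean(0))
    hsv=locate(p);H,S,V=hsv[...,0],hsv[...,1],hsv[...,2]
    box=lambda a,b,c,e:(X>a)&(X<b)&(Y>c)&(Y<e)
    rect(box(.45,.75,.06,.25)&(Z>.055)&(Z<.1),.079,"panL")
    rect(box(.45,.75,-.25,-.07)&(Z>.055)&(Z<.11),.092,"panR")
    rect((H>50)&(H<75)&(S>150)&(X<.7)&(Y>.2)&(Y<.5),.02,"tray")
    rect((V<70)&box(.4,.7,-.45,-.2),.006,"mat")
    rect(box(.38,.48,.1,.25)&(S>180)&(V>200)&(H<18)&(Z>.03),.06,"orange")
    rect(box(.38,.48,0,.1)&(S>150)&(H>100)&(H<130)&(Z>.03),.056,"blue")
    m=box(.05,.5,.35,.9)&(Z>.12);print("printer",np.nanmin(X[m]),np.nanmax(X[m]),np.nanmin(Y[m]),np.nanmax(Z[m]))
    print("panL z",np.nanmedian(Z[box(.55,.65,.1,.16)]),"panR z",np.nanmedian(Z[box(.55,.65,-.18,-.12)]))
    for nm,u,v in [("w300",547,281),("w350",549,331),("w200",598,328),("w100",598,283)]:
        a,b=int(u*.64),int(v*.64); P=W[b-25:b+25,a-25:a+25].reshape(-1,3); P=P[(P[:,2]>.025)&(P[:,2]<.07)]
        if len(P): print(nm,len(P),(P.max(0)+P.min(0))/2,np.ptp(P,axis=0),np.median(P,axis=0))
if __name__=="__main__":
    z=np.load("pics/top0.npz");measure(z["p"],z["d"])
E
python3 m.py
```

```text
panL 2156 c [603.7 120. ] size [120.6 191.1] ang 88.98 mean [0.6024 0.1291]
panR 2220 c [ 599.  -135.2] size [127.3 190.4] ang 89.11 mean [ 0.5981 -0.1485]
tray 3214 c [491.1 365.4] size [138.9 224.1] ang 85.48 mean [0.4904 0.3655]
mat 3503 c [ 513.4 -348.1] size [203.6 214.6] ang 87.15 mean [ 0.5123 -0.347 ]
orange 235 c [433.2 173.5] size [48.  47.8] ang 0.85 mean [0.4334 0.174 ]
blue 140 c [430.1  46.8] size [39.  35.9] ang 89.89 mean [0.4305 0.0466]
printer 0.06992839799203399 0.4286683026819548 0.4648799010689899 0.3381172994687096
panL z 0.07428865547798325 panR z 0.08569737181263082
w300 204 [ 0.5343 -0.298   0.046 ] [0.0929 0.0453 0.0407] [ 0.5561 -0.2959  0.0431]
w350 269 [ 0.4903 -0.325   0.0453] [0.1028 0.1019 0.0394] [ 0.4634 -0.297   0.0431]
w200 245 [ 0.4963 -0.3659  0.0446] [0.102  0.0999 0.0371] [ 0.4691 -0.3911  0.0432]
w100 181 [ 0.5277 -0.3694  0.0453] [0.0931 0.1002 0.0405] [ 0.552  -0.3938  0.0438]
```

```bash
cat >> h.py <<'E'
def R(yaw):
    """tool down, tool y axis (jaw) at world yaw degrees"""
    a=np.radians(yaw); y=np.array([np.cos(a),np.sin(a),0]); z=np.array([0,0,-1.]); return np.column_stack([np.cross(y,z),y,z])
E
python3 - <<'E'
from h import *
np.set_printoptions(precision=2,suppress=True)
for nm,p,ys in [("knob",(.505,-.008,.06),(-18,72,89,95,162,252,269,275)),("panL",(.64,.129,.1),(0,180,90,-90)),("panR",(.64,-.15,.1),(0,180,90,-90)),("w350",(.464,-.297,.05),(0,180,90,-90)),("w100",(.55,-.39,.05),(0,180,90,-90)),("tray",(.44,.366,.05),(0,180,90,-90)),("blue",(.43,.047,.05),(0,180,90,-90))]:
    for y in ys:
        q=robot.ik(np.array(p),R(y)); print(nm,y,None if q is None else np.array(q))
E
```

```text
knob -18 [ 21.41  14.88 -32.7    0.   -42.43 140.59]
knob 72 [  21.41   14.88  -32.7    -0.    -42.43 -129.41]
knob 89 [  21.41   14.88  -32.7     0.    -42.43 -112.41]
knob 95 [  21.41   14.88  -32.7     0.    -42.43 -106.41]
knob 162 [ 21.41  14.88 -32.7    0.   -42.43 -39.41]
knob 252 [ 21.41  14.88 -32.7    0.   -42.43  50.59]
knob 269 [ 21.41  14.88 -32.7    0.   -42.43  67.59]
knob 275 [ 21.41  14.88 -32.7    0.   -42.43  73.59]
panL 0 [ 28.48  24.22 -11.31   0.   -54.47 151.52]
panL 180 [ 28.48  24.22 -11.31   0.   -54.47 -28.48]
panL 90 [  28.48   24.22  -11.31    0.    -54.47 -118.48]
panL -90 [ 28.48  24.22 -11.31   0.   -54.47  61.52]
panR 0 None
panR 180 [  3.77  24.59 -10.7    0.   -54.71  -3.77]
panR 90 [  3.77  24.59 -10.7    0.   -54.71 -93.77]
panR -90 [  3.77  24.59 -10.7    0.   -54.71  86.23]
w350 0 [ -12.25   19.37  -27.5     0.    -43.13 -167.75]
w350 180 [-12.25  19.37 -27.5    0.   -43.13  12.25]
w350 90 [-12.25  19.37 -27.5    0.   -43.13 -77.75]
w350 -90 [-12.25  19.37 -27.5    0.   -43.13 102.25]
w100 0 [ -18.81   28.9   -11.01    0.    -50.09 -161.19]
w100 180 [-18.81  28.9  -11.01   0.   -50.09  18.81]
w100 90 [-18.81  28.9  -11.01   0.   -50.09 -71.19]
w100 -90 [-18.81  28.9  -11.01   0.   -50.09 108.81]
tray 0 [ 59.33  21.03 -24.75   0.   -44.22 120.67]
tray 180 [ 59.33  21.03 -24.75   0.   -44.22 -59.33]
tray 90 [  59.33   21.03  -24.75    0.    -44.22 -149.33]
tray -90 [ 59.33  21.03 -24.75   0.   -44.22  30.67]
blue 0 [ 32.56   9.62 -42.1    0.   -38.28 147.44]
blue 180 [ 32.56   9.62 -42.1    0.   -38.28 -32.56]
blue 90 [  32.56    9.62  -42.1    -0.    -38.28 -122.56]
blue -90 [ 32.56   9.62 -42.1    0.   -38.28  57.44]
```

```bash
cat >> h.py <<'E'
def wshot(tag,crop=None,scale=1.5625):
    pose=(robot.read_position(),robot.read_tcp_rot()); T=T_wc("wrist",pose)
    p,d=robot.grab_frame("wrist"); np.savez(f"pics/{tag}.npz",p=p,d=d,T=T)
    cv2.imwrite(f"pics/{tag}.png",cv2.resize(p[:,:,::-1],(800,600)));return p,d,T
def tshot(tag,name="top"):
    p,d=robot.grab_frame(name); np.savez(f"pics/{tag}.npz",p=p,d=d)
    cv2.imwrite(f"pics/{tag}.png",cv2.resize(p[:,:,::-1],(800,600)));return p,d
E
python3 - <<'E'
from h import *
P=robot.read_position()
robot.servo_line(P+[0,0,.1],speed=.3)
robot.goto(np.array([.47,.07,.22]),R(180))
print(robot.read_t(),robot.read_position())
wshot("w1")
E
```

```text
3.05 [0.47026592 0.07066882 0.22009774]
```

View pics/w1.png

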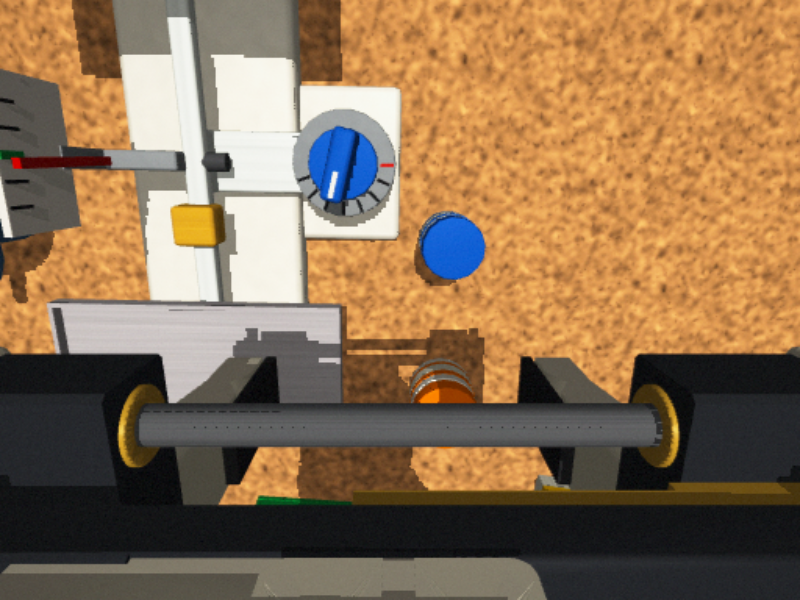

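Run:
```python
from h import *
z=np.load("pics/w1.npz");T=z["T"]
a=ray_z("wrist",344*.64,130*.64,.086,T);b=ray_z("wrist",331*.64,200*.64,.086,T)
print(a,b,(a+b)/2,np.linalg.norm(a-b),np.degrees(np.arctan2(*(a-b)[1::-1])),np.degrees(np.arctan2(*(b-a)[1::-1])))
c=z["p"][70:150,170:270][:,:,::-1];cv2.imwrite("pics/w1c.png",cv2.resize(c,(800,640)[:2],interpolation=cv2.INTER_CUBIC)[:600])
print(ray_z("wrist",452*.64,246*.64,.056,T))
```

```text
[ 0.50263111 -0.02639508  0.086     ] [0.51171932 0.01357705 0.086     ] [ 0.50717521 -0.00640901  0.086     ] 0.04099227181353468 -102.8092224811931 77.19077751880691
[0.43386979 0.046039   0.056     ]
```

View pics/w1c.png

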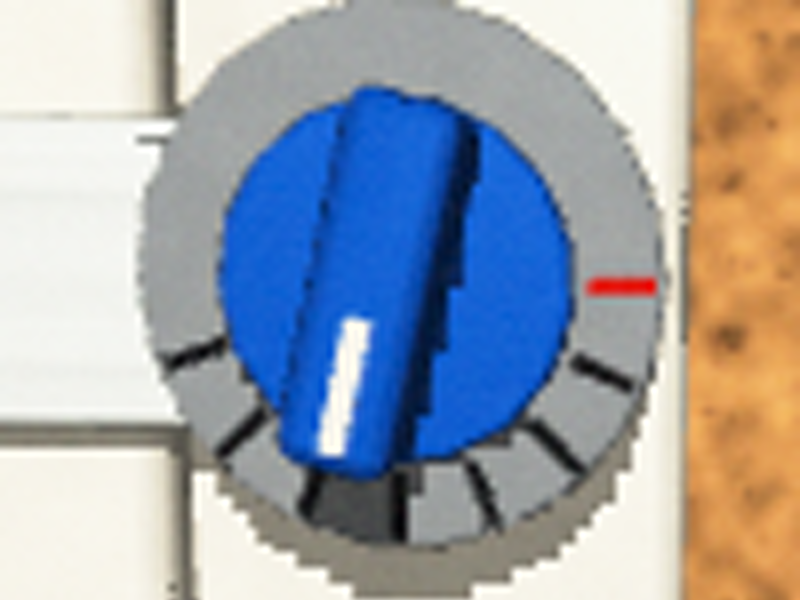

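Run:
```python
from h import *
robot.move_gripper(.5)
c=np.array([.5065,-.0070,0])
robot.goto(c+[0,0,.14],R(167))
robot.servo_line(c+[0,0,.061],speed=.1)
print(robot.read_position(),robot.read_force())
robot.move_gripper(0)
print("w",robot.read_grip_width(),robot.read_force())
for y in list(range(180,275,13))+[275]:
    robot.goto(c+[0,0,.061],R(y)); print(y,np.round(robot.read_force(),1),np.round(robot.read_ft_torque(),2),robot.read_grip_width(), robot.read_t())
```

```text
[ 0.5070066  -0.00670162  0.06163378] [ 0.78533232  0.44477165 -0.24617665]
w 0.16050653632166065 [ 3.05640876 -1.74088987 -0.03760758]
180 [ 3.1 -1.9  0.2] [-0.57 -0.99  0.06] 0.15964283543996968 6.4167
193 [ 3.1 -1.8  0.4] [-0.66 -0.88  0.1 ] 0.15640056758770643 6.75
206 [ 3.3 -1.9  1. ] [-0.88 -0.81  0.04] 0.15920736342053252 7.0833
219 [ 4.  -3.9  0.6] [-1.35 -0.78 -0.02] 0.1575051506410803 7.4167
232 [ 3.5 -4.2  1.4] [-1.68 -0.86  0.04] 0.15882770653387787 7.75
245 [ 2.9 -4.6  1.9] [-2.02 -0.89  0.07] 0.15805660623448525 8.0833
258 [ 4.5 -5.6  2. ] [-2.29 -0.93  0.05] 0.1587142194460198 8.4167
271 [ 3.9 -6.9  1.9] [-2.58 -1.15 -0.49] 0.15776530059594848 8.75
275 [ 3.1 -6.3  2.3] [-2.38 -0.93 -0.72] 0.16910460189751741 9.0
```

Run:
```python
from h import *
from m import measure
c=np.array([.5065,-.0070,0])
robot.move_gripper(.5)
robot.servo_line(c+[0,0,.14],speed=.15)
robot.move_gripper(1)
robot.goto(np.array([.47,.07,.22]),R(180))
robot.dwell(.5)
p,d,T=wshot("w2")
c=p[70:150,170:270][:,:,::-1];cv2.imwrite("pics/w2c.png",cv2.resize(c,(800,640),interpolation=cv2.INTER_CUBIC)[:600])
W=cloud("wrist",d,T)
c=p[20:180,0:130][:,:,::-1];cv2.imwrite("pics/w2p.png",cv2.resize(c,(480,590),interpolation=cv2.INTER_CUBIC)[:600])
```

```text
(no output)
```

View pics/w2c.png

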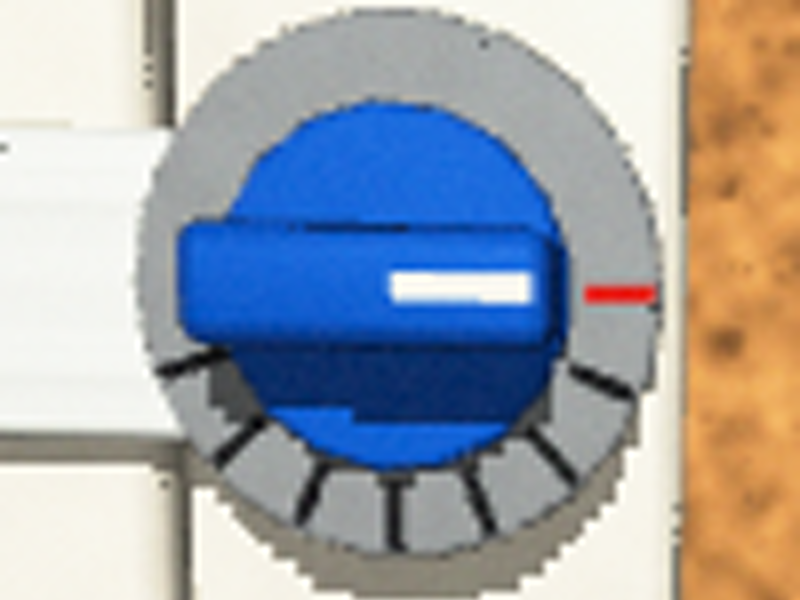

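View pics/w2p.png

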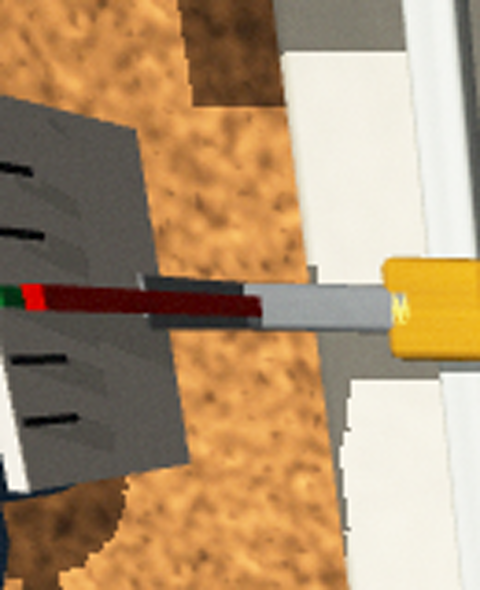

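```bash
cat >> h.py <<'E'
LC=np.array([.603,.131]); RC=np.array([.599,-.148]); UX=np.array([1,-.0155])
H_TRAVEL=.22
def find(W,xy,zt,rad=.07,dz=.005):
    m=(np.abs(W[...,2]-zt)<dz)&(np.hypot(W[...,0]-xy[0],W[...,1]-xy[1])<rad)
    m=cv2.morphologyEx(m.astype(np.uint8),cv2.MORPH_CLOSE,np.ones((3,3)))
    n,l,s,c=cv2.connectedComponentsWithStats(m)
    if n<2: return None
    k=1+np.argmax(s[1:,4]); P=W[l==k][:,:2]; P=P[np.isfinite(P[:,0])].astype(np.float32)
    lo,hi=np.percentile(P,1,axis=0),np.percentile(P,99,axis=0)
    return (lo+hi)/2,(hi-lo),s[k,4]
def look(xy,zt,tag,z=None,rad=.07):
    z=max(H_TRAVEL,zt+.16) if z is None else z
    robot.goto(np.array([xy[0]+.03,xy[1]+.03,z]),R(180)); robot.dwell(.1)
    p,d,T=wshot(tag); W=cloud("wrist",d,T)
    r=find(W,xy,zt,rad); print(tag,"found",r,"t",robot.read_t()); return r
def pick(xy,foot,off,open_,zup=H_TRAVEL):
    robot.move_gripper(open_)
    robot.goto(np.array([*xy,max(foot+off+.08,zup-.05)]),R(180))
    robot.servo_line(np.array([*xy,foot+off]),speed=.15)
    robot.move_gripper(0)
    w=robot.read_grip_width(); print("gripped mm",w*88,robot.read_force())
    robot.servo_line(np.array([*xy,zup]),speed=.25); return w
def place(xy,above,foot,off,open_,zup=H_TRAVEL):
    robot.goto(np.array([*xy,zup]),R(180))
    robot.servo_line(np.array([*xy,above+off]),speed=.2)
    robot.servo_line(np.array([*xy,foot+off]),speed=.05)
    robot.dwell(.2); print("place force",robot.read_force())
    robot.move_gripper(open_)
    robot.servo_line(np.array([*xy,zup]),speed=.25); print("t",robot.read_t())
E
python3 - <<'E'
from h import *
r=look((.433,.174),.060,"w3")
E
```

```text
w3 found (array([0.43531471, 0.17518926], dtype=float32), array([0.04735968, 0.04837127], dtype=float32), np.int32(1854)) t 14.2083
```

View pics/w3.png

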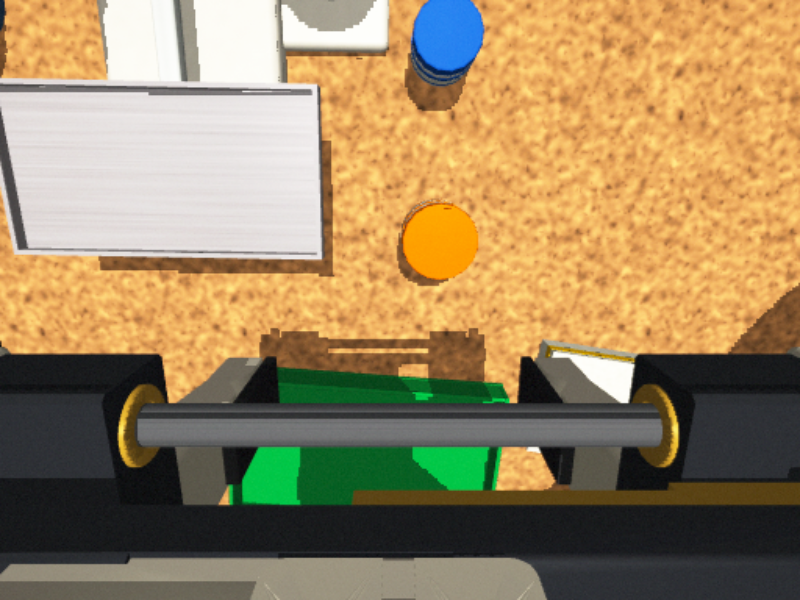

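Run:
```python
from h import *
z=np.load("pics/w3.npz");T=z["T"]
for u,v in [(320,85),(322,258),(18,252)]: print(ray_z("wrist",u*.64,v*.64,.089,T))
xy=np.array([.4353,.1752])
pick(xy,0,.018,1.0)
place(LC+.046*UX,.09,.066,.018,.78)
r=look((.433,.046),.056,"w4")
if r and abs(r[1].mean()-.04)<.008:
    pick(r[0],0,.018,1.0)
```

```text
[0.50753315 0.0828848  0.089     ]
[0.5107272  0.18147238 0.089     ]
[0.69849218 0.17764907 0.089     ]
gripped mm 51.71832466068167 [-2.61606618  0.06873929  4.43651058]
place force [ 0.03422528 -0.87935775 -3.19994743]
t 21.2583
w4 found (array([0.43302467, 0.0471683 ], dtype=float32), array([0.04045135, 0.04056215], dtype=float32), np.int32(1299)) t 22.2083
gripped mm 43.85325388118915 [-0.74556305  1.01161909  1.76325298]
```

Run:
```python
from h import *
place(LC-.046*UX,.075,.0655,.018,.66)
robot.goto(np.array([.50,-.02,.25]),R(180)); 
p,d,T=wshot("w5x")
r=look((.556,-.2955),.044,"w5")
tshot("t5","scene")
```

```text
place force [-0.9750051   0.49846514 -1.4875674 ]
t 29.2667
w5 found (array([ 0.56137323, -0.29888988], dtype=float32), array([0.04436129, 0.04434875], dtype=float32), np.int32(1166)) t 31.1917
```

View pics/w5.png

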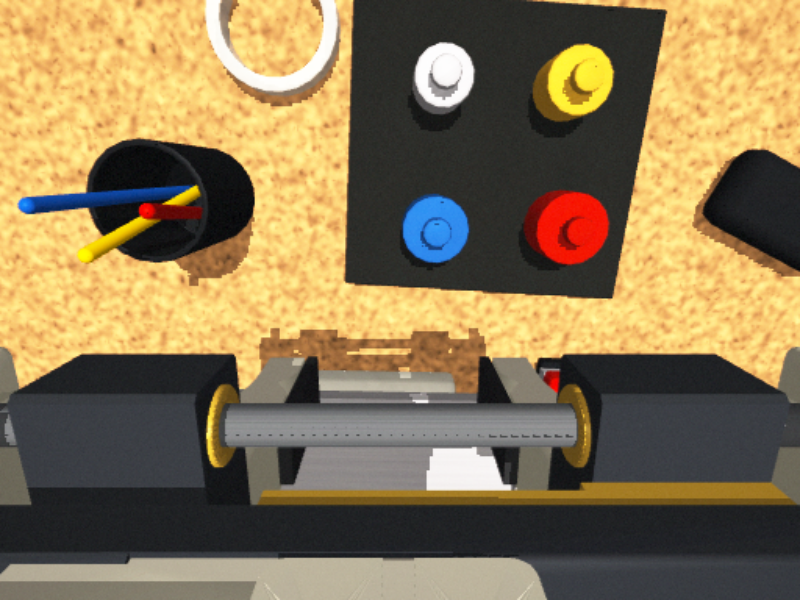

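View pics/t5.png

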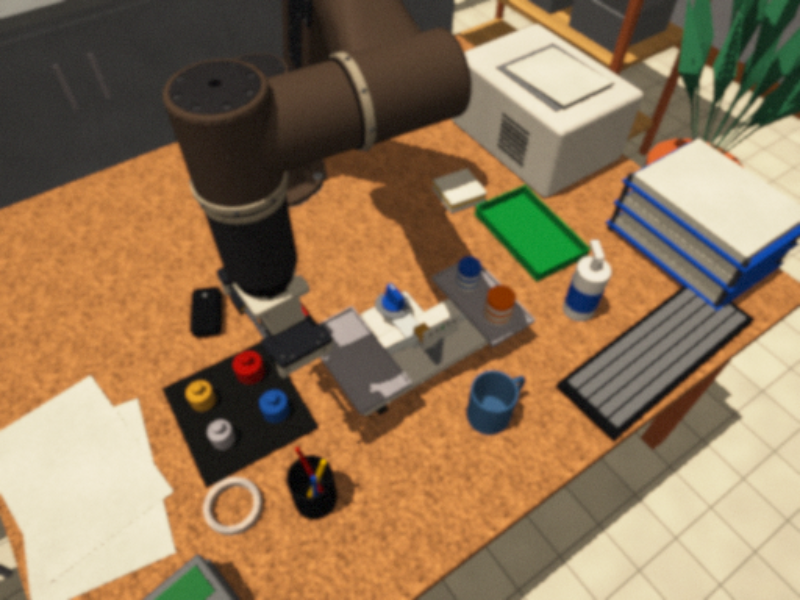

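Run:
```python
from h import *
pick((.5614,-.2989),.006,.010,1.0)
place(RC+.046*UX,.106,.1005,.010,.75)
r=look((.469,-.391),.044,"w6")
if r and abs(r[1].mean()-.042)<.008:
    pick(r[0],.006,.010,1.0)
    place(RC-.046*UX,.106,.084,.010,.70)
    robot.goto(np.array([.42,-.15,.3]),R(180))
    robot.dwell(1.0)
    p,d=tshot("t6"); tshot("s6","scene")
    W=cloud("top",d)
```

```text
gripped mm 47.42965415956954 [-1.30296027 -0.73780221  2.25707185]
place force [ 0.14696467 -0.51234051 -2.76328985]
t 38.2167
w6 found (array([ 0.46915546, -0.39617556], dtype=float32), array([0.04052061, 0.04086483], dtype=float32), np.int32(942)) t 39.375
gripped mm 43.59078811332131 [-0.44339332  0.03633279  2.05753305]
place force [-1.20969855 -0.64425695  0.01386265]
t 47.0
```

View pics/s6.png

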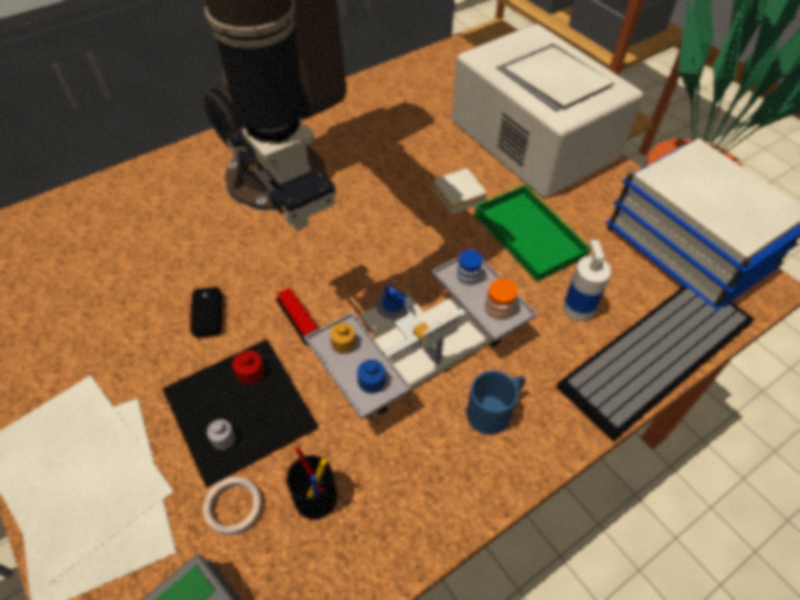

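View pics/t6.png

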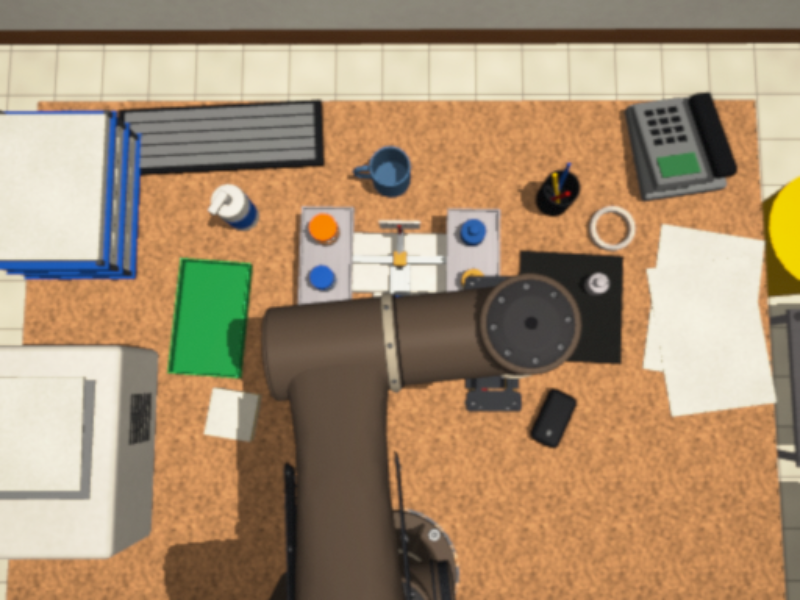

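Run:
```python
from h import *
robot.goto(np.array([.47,.07,.22]),R(180)); robot.dwell(1.0)
p,d,T=wshot("w7"); W=cloud("wrist",d,T)
c=p[20:180,0:130][:,:,::-1];cv2.imwrite("pics/w7p.png",cv2.resize(c,(480,590),interpolation=cv2.INTER_CUBIC)[:600])
z=np.load("pics/t6.npz");W=cloud("top",z["d"])
def med(a,b,c,e):
    m=(W[...,0]>a)&(W[...,0]<b)&(W[...,1]>c)&(W[...,1]<e);return np.nanmedian(W[m][:,2]),m.sum()
print(med(.595,.61,.10,.16),med(.59,.605,-.18,-.12),robot.read_t())
p0=np.load("pics/w2.npz")["p"][20:180,0:130]; print(np.abs(p0.astype(int)-p[20:180,0:130])[:,:70].mean())
```

```text
(np.float64(0.07885892502421654), np.int64(100)) (np.float64(0.08112213310879057), np.int64(99)) 50.7667
2.6810119047619048
```

View pics/w7p.png

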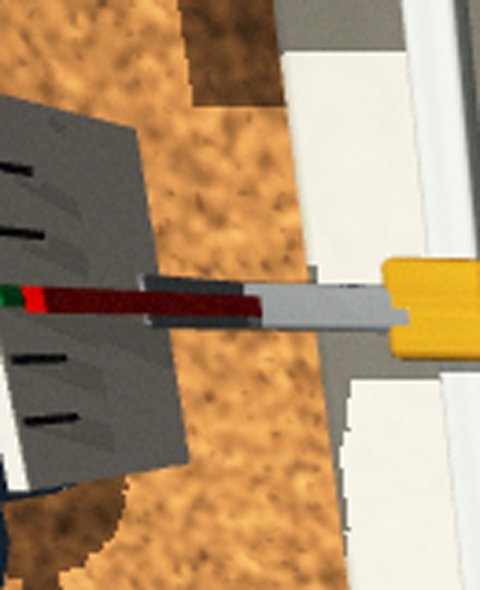

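Run:
```python
from h import *
for t in ["w1","w2","w7"]:
    p=np.load(f"pics/{t}.npz")["p"][20:180,0:130].astype(int)
    m=(p[...,0]>180)&(p[...,1]<60)&(p[...,2]<60); v,u=np.where(m); print(t,m.sum(),u.mean(),v.mean())
```

```text
w1 34 10.058823529411764 83.94117647058823
w2 35 8.571428571428571 80.0
w7 34 8.764705882352942 80.91176470588235
```

```bash
cat >> h.py <<'E'
def pickslow(xy,foot,off,open_,zup=H_TRAVEL):
    robot.move_gripper(open_)
    robot.goto(np.array([*xy,H_TRAVEL-.02]),R(180))
    robot.servo_line(np.array([*xy,foot+off]),speed=.12)
    robot.move_gripper(0)
    print("gripped mm",robot.read_grip_width()*88,robot.read_force())
    robot.servo_line(np.array([*xy,foot+off+.03]),speed=.04)
    robot.servo_line(np.array([*xy,zup]),speed=.25)
E
python3 - <<'E'
from h import *
r=look(RC-.046*UX,.119,"w8",z=.27,rad=.05)
if r and abs(r[1].mean()-.042)<.008:
    pickslow(r[0],.081,.012,.72)
    place((.469,-.396),.02,.0075,.012,.75)
E
```

```text
w8 found (array([ 0.5538026 , -0.14738339], dtype=float32), array([0.04057676, 0.04089727], dtype=float32), np.int32(1078)) t 51.8167
gripped mm 43.51388696233725 [ 0.16873258 -0.28921066 -0.34495435]
place force [-0.74689981  0.04347566 -2.05265458]
t 59.7667
```

View pics/w8.png

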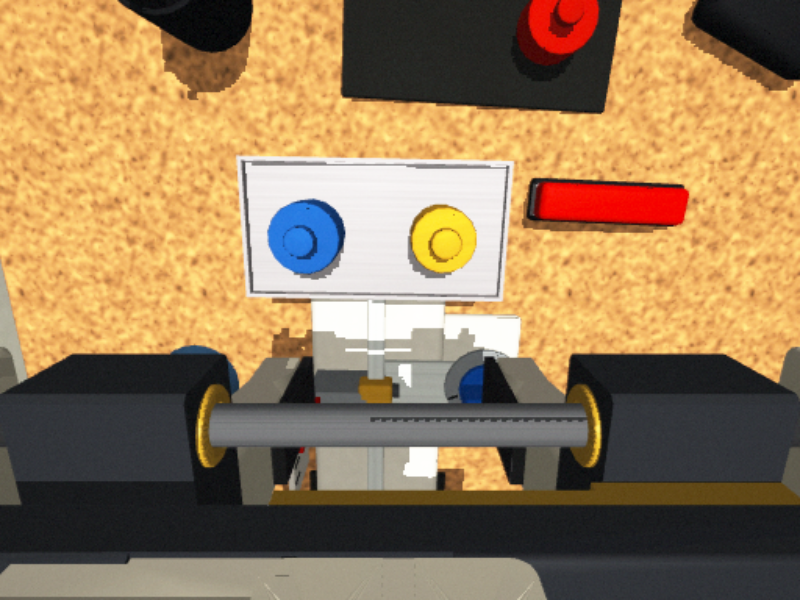

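Run:
```python
from h import *
r=look(RC+.046*UX,.137,"w9",z=.29,rad=.05)
if r and abs(r[1].mean()-.046)<.008:
    pickslow(r[0],.099,.012,.8)
    place((.5614,-.2989),.02,.0075,.012,.8)
    r=look((.56,-.345),.044,"w10",z=.26)
```

```text
w9 found (array([ 0.6462139 , -0.14898801], dtype=float32), array([0.04438567, 0.04432593], dtype=float32), np.int32(1324)) t 61.2417
gripped mm 47.458029963587144 [-1.60655809 -0.31030005  1.52432589]
place force [ 0.72183422  0.04158088 -2.93054644]
t 68.85
w10 found (array([ 0.5625375, -0.299011 ], dtype=float32), array([0.04435086, 0.04447478], dtype=float32), np.int32(861)) t 69.325
```

View pics/w10.png

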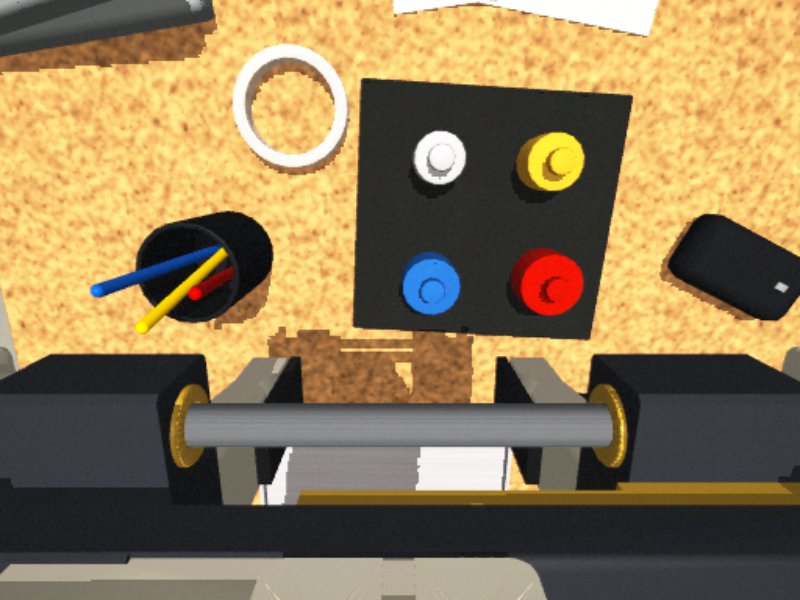

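All weights stand on the mat. Now the jars.

Run:
```python
from h import *
TC=np.array([.491,.366]);TX=np.array([1,-.08])
r=look(LC+.046*UX,.123,"w11",z=.28,rad=.05)
if r and abs(r[1].mean()-.048)<.01:
    pickslow(r[0],.064,.027,.85)
    place(TC+.045*TX,.03,.006,.027,.8)
    r=look(LC-.046*UX,.120,"w12",z=.28,rad=.05)
    if r and abs(r[1].mean()-.041)<.01:
        pickslow(r[0],.064,.027,.75)
        place(TC-.045*TX,.03,.006,.027,.72)
        robot.goto(np.array([.5,-.15,.33]),R(180)); robot.dwell(1)
        tshot("s13","scene"); tshot("t13")
        wshot("w13"); print(robot.read_t())
```

```text
w11 found (array([0.6502034 , 0.13021939], dtype=float32), array([0.04811883, 0.04810753], dtype=float32), np.int32(1890)) t 71.2417
gripped mm 51.74606350910323 [-1.81451097  0.38529581  3.5905805 ]
place force [-0.10719673  0.41123087 -3.04553   ]
t 79.3583
w12 found (array([0.55812854, 0.13175496], dtype=float32), array([0.04045939, 0.04010139], dtype=float32), np.int32(1328)) t 80.375
gripped mm 43.50004362039257 [-1.83847549  0.75555546  4.1639975 ]
place force [ 0.54505491 -0.57393632 -1.7253164 ]
t 88.5083
91.5917
```

View pics/s13.png

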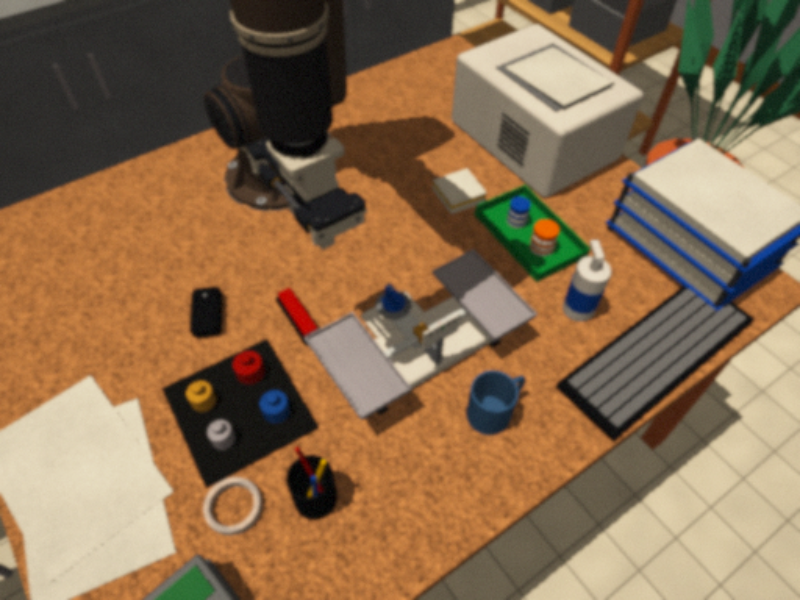

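View pics/w12.png

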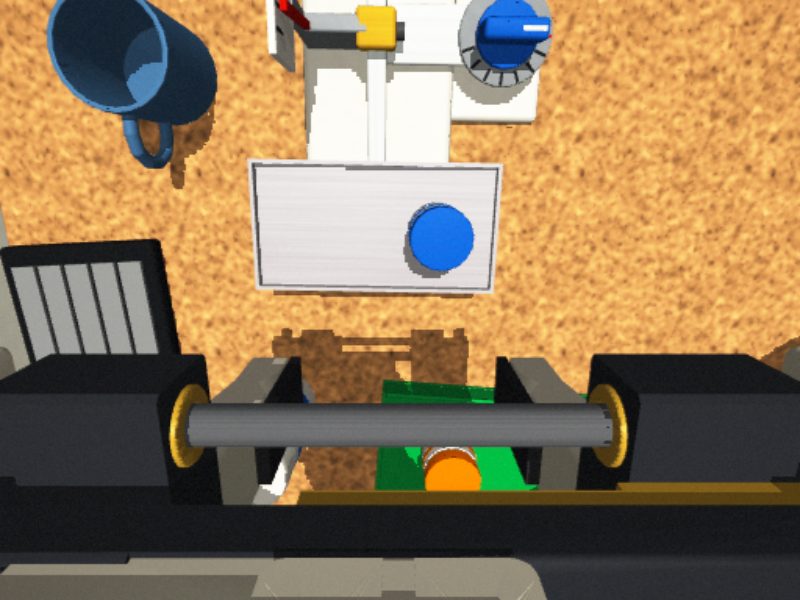

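Run:
```python
from h import *
robot.goto(np.array([.47,.07,.22]),R(180)); robot.dwell(.3); p,_,_=wshot("w14")
q=p[20:180,0:130].astype(int); m=(q[...,0]>180)&(q[...,1]<60)&(q[...,2]<60); print(np.where(m)[0].mean())
r=look((.44,.37),.06,"w15",z=.25); r=look((.54,.362),.064,"w16",z=.25)
```

```text
81.0909090909091
w15 found (array([0.44708794, 0.3693794 ], dtype=float32), array([0.04030564, 0.04030356], dtype=float32), np.int32(1112)) t 94.325
w16 found (array([0.53714895, 0.36255527], dtype=float32), array([0.04782385, 0.0483956 ], dtype=float32), np.int32(1605)) t 94.9583
```

View pics/w14.png

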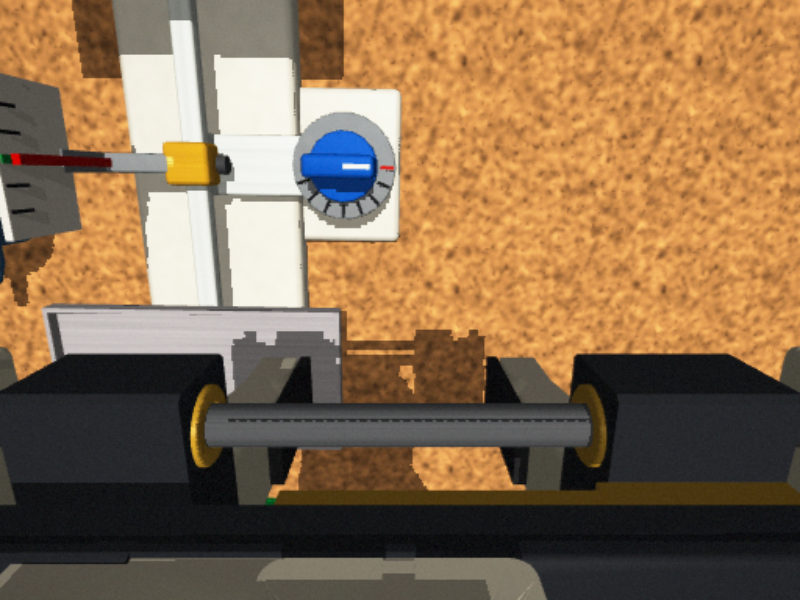

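View pics/w16.png

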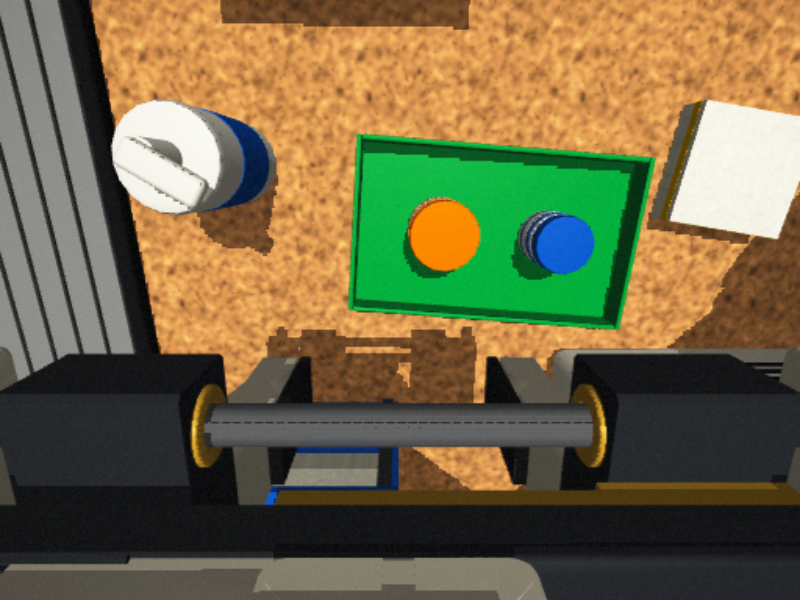

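Run:
```python
from h import *
robot.job_done(); print(robot.read_t())
```

```text
the job is handed in; nothing more can be done
the job is handed in; nothing more can be done
```

The job is done and handed in at about 95 s of the 210 s allowed.

- **Tare knob:** I turned it counter-clockwise in one grip, about 100°, until it pressed on the stop. Afterwards its white line pointed at the red zero mark.
- **Weighing:** Only the blue and orange jars were there. Both went on the left pan, with the 300 g and 200 g weights on the right. The beam stood level by itself for more than 3 s. The pointer read row 80.9 in the image, against 80.0 empty before loading and 81.1 empty at the end.
- **Clearing:** Both weights are back upright on the mat and both jars are upright in the green out-tray. The pans are empty and the knob is still at zero.

Two things were less than exact. The two empty-beam pointer readings differ by about one pixel, roughly 0.01 rad, so my level reading is only good to about that. The top camera also showed the left pan about 2 mm lower than the right when level, which is within its calibration error.

The bystander objects look untouched in the last views, and I saw no sign of a knocked jar or weight.

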